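# Fetch the socketed module out of a deep chassis well with the T-ended extraction key

### The arm

A 6-joint arm with a two-finger parallel gripper is mounted at the origin on the work surface. World frame = base frame: x ahead of the robot, y to its left, z up, the work surface at z = 0. Lengths are in mm, angles in rad, forces in N, time in s.
With the tool pointing down it reaches from about 375 to 925 mm from the base axis. Payload 5.7 kg.
Tool frame: the origin (TCP) lies midway between the tips of the shut fingers; the grasp point (between the pads) lies 19 mm behind it (bot.grasp_offset is the distance from the TCP to the grasp point, in mm); z points along the fingers, y is the direction in which the jaws open and shut (so a half turn about z gives the same grasp; the last joint's range is limited). The gripper opens to 85 mm and grips with 20 to 120 N. Pads are 22 mm wide; open, the fingers measure 114 mm over their backs; the gripper's body (76 mm by 85 mm) begins 54 mm behind the grasp point. The pads swing forward as they close: fully open they stand 13 mm farther back than shut.
Start: joints at [-1.378, 0.359, 1.51, -0, 1.272, -0.115], TCP at [181.762, -571.774, 231.267] pointing down, gripper open.
Joint ranges: [-2.97, 2.97], [-1.01, 2.36], [0.21, 2.38], [-0.96, 4.11], [0.2, 2.71], [-2.98, 2.98]. Speed limits (rad/s): [2.39, 2.39, 3.14, 3.14, 3.14, 3.14].

### API

Orientations are given as a 3x3 rotation matrix whose columns are the frame's x, y, z axes.
In Python, from plant import bot, vision, order gives the robot as it stands.
- The arm moves only by the tool carry_out, never from a script. Its argument "rows" is a list that holds one entry, the list of rows, each a list of 5 numbers: the shift along the tool's x, y, z in mm, then the turn about the tool's z in rad, then the closure, from 0 (fully open) to 1 (shut). A call has 1 to 5 rows; each row shifts and turns the commanded pose from where the row before left it, along the tool's axes as they then stand; what a row does not reach is not made up. A row lasts 1/10 s, in which the tool goes at most 50 mm and 8.59 degrees, less where a joint would pass 70% of its speed; a pose out of reach is approached as far as the arm can. A call is refused whole if a number of a shift passes 50 or a number of a turn 0.15, either way. A call with a gripper value outside its range is refused whole. The fingers move at their own pace and stop on an object; the grip force is fixed at half the most. Time passes only in rows, so rows that do not move let the fingers close. It gives the time, the measured TCP pose, the force and the opening at its end, in the units of the state.
- bot.sense(): the state, without advancing time (a new reading comes with each control period).
- vision.grab_frame(name): name is "scene" or "top" or "wrist"; returns the picture (480x640x3 uint8, blue, green, red); there is no depth.
- vision.camera_model(name): a dict with "camera_matrix" (3x3 intrinsics, pixels), "pose" (4x4, takes a point from camera to world coordinates). Camera axes: x right, y up, looking along -z (the intrinsics and any distortion apply to the point x, -y, -z); pixel columns grow to the right and rows downward; lengths in mm; the calibration is good to about 2 mm. The wrist camera is an equidistant fisheye: a pixel r from the principal point sees the ray r / f radians off the axis. A picture is of the moment at which its call begins: read the wrist's pose just before it. camera_model takes no time and is no camera call; for the wrist camera it gives the pose at the moment of the call.
- order.hand_in(): hands the job in, once; it reports no verdict.
The state is a dict: "time": time; "joint_positions": joint angles; "joint_vel": joint speeds; "tau": joint torques, N m; "eef_pos": TCP position; "ee_rot": TCP orientation; "contact_force": force on the tool from outside, world axes, zero at the start; "ft_torque": the same for the moment, N m; "finger_gap": finger opening in mm.
Only numpy, scipy, OpenCV 4.12 (cv2) and the standard library are available. Lean on these libraries where they do the work, as an engineer would, in place of code of your own. Each camera call takes 0.05 s, during which the arm holds its last target.

### The job

Take the T-ended extraction key from the tool rack and fetch the slotted-top module out of its deep well in the opened chassis with it: put the T through the slot, press it gently down against the spring to below the ridges, give it a quarter turn so that it locks under the plate, and lift the module out. Set the module down gently, upright, in the empty pocket of the parts tray and let go, leaving the key standing locked in it. Keep your fingers off the module, never push hard on it or on the chassis, and do not knock the neighbouring things about.

Things in the scene. Friction and masses are not known exactly. Their poses are not given: they have to be found in the camera images.
- key: Extraction key, metal, 161 mm tall, about 90 g, hanging upright in the rack. Origin: centre of the underside of its foot; z up the rod. Foot: crossbar 22 mm along key x, 6 mm along y, 6 mm high. Round rod, 8 mm diameter, up to 110 mm. Square collar 36 x 36 mm from 110 to 116 mm, resting on the rack.
- key_grip (a point): Middle of the key's square grip, 138.5 mm above the key's origin; the grip is 22 x 22 mm, from 116 to 161 mm, faces square to the key's x and y.
- module: The module to fetch: grey open-topped case 44 mm (x) x 34 mm (y) x 48 mm high, walls 4 mm, about 0.17 to 0.32 kg, in one of the two wells. Origin: centre of its underside, z up. Inside the case sits a steel socket with a slotted plate. The key may load it with at most 18 N, up or down.
- mouth (a point): Centre of the case's open top, 48 mm above the module's origin. Below it lies the socket's plate, 4 mm thick, with a slot 25 mm along module x, 9 mm along y, centred. The plate's upper face lies 1 to 17 mm below this point: it differs each time, is not in the poses, and must be felt (or seen). It stays fixed.
- core (a point): Module's centre, 24 mm up. In the socket, from the plate's upper face down: 7 mm: lower edge of ridges; 9 mm: face of spring plunger (2.6 N at first touch, 1.3 N more per mm, hard stop after 5.5 mm at 9.8 N). The crossbar turns, either way, only if its underside is deeper than 13 mm (about 8 N). Turned along module y it can rise into a 11 mm wide notch (underside at 10 mm), where the spring holds it.
- blank: Other module of the same size in the other well, with a plain top and a round knob of 18 mm diameter and 8 mm height instead of a slot: leave it alone. Origin at the centre of its underside.
- chassis: Opened instrument chassis, fixed, 150 mm (x) x 220 mm (y), outer walls 60 mm high; origin: centre of its underside. Two upright steel wells at x = 0, y = +45 and -45 mm, each 50 (x) x 40 (y) mm inside, walls 3 mm, rims at 120 mm, floor at 10 mm, a 20 mm wide window in the +x wall. Modules stand in them with 3 mm of play, x along the chassis x.
- rack: Tool rack, fixed, 80 mm (x) x 140 mm (y), an open plate on four legs, upper face at 116 mm. Origin at the centre of its underside. The key hangs in the slot at y = +35 mm, the nut driver in the hole at y = -35 mm.
- tray: White parts tray, fixed, 180 mm (x) x 110 mm (y), walls 22 mm high and 4 mm thick, floor 4 mm thick, divided in two pockets across x at its middle. Origin at the centre of its underside.
- pocket (a point): Centre of the floor of the tray's empty pocket (the -x half, 84 mm along x by 102 mm along y inside), on the floor's upper face; axes as the tray's.
- heatsink: Finned aluminium heat sink 40 x 50 x 22 mm in the tray's other pocket. Bystander; origin at the centre of its underside.
- driver: Nut driver with round black handle (26 mm thick, 45 mm long) hanging in the rack, top about 161 mm above the table. Bystander; origin at its lower tip.
- spool: Solder spool, 52 mm diameter, 34 mm high, standing on the table. Bystander; origin at the centre of its underside.
- flux: Small clear bottle, 36 mm diameter, 85 mm high. Bystander; origin at the centre of its underside.
- jar: Glass jar with steel cap, 60 mm diameter, 60 mm high. Bystander; origin at the centre of its underside.
Mind the look-alikes: they are no part of the job. Of the things like the key, leave any that is green; of the rest the smaller one is meant.

How it is judged:
By the outcome, as a careful person would: the job done as asked, in the order asked, and still so for the second after the job is handed in, with the robot touching nothing.
It also fails if it takes over 69 s, if anything falls off the work surface, if the arm or the gripper's body presses on something with over 40 N, if the wrist force passes 120 N, or if a joint passes its speed limit or range.

## Working session

There is one attempt and no reset: what is moved stays moved. The work goes in short steps, Python scripts to look and compute and a tool call to move; the robot and the scene stay as the last step left them, time stands still between calls to the robot, and variables do not carry over. Pictures are saved under pics/ and viewed, and the job is handed in when it is done.

Besides the shell and the picture viewer there is one more tool, called after ">>>" as name(argument=value, ...), one argument or row to a line, values as JSON. carry_out: Moves the arm, as the interface text tells. Its arguments: {"type":"object","properties":{"rows":{"type":"array"}},"required":["rows"]}

```bash
ls; mkdir -p pics
python3 - <<'E'
from plant import bot, vision, order
import cv2,numpy as np
np.set_printoptions(suppress=True,precision=3)
for n in ["scene","top","wrist"]:
    m=vision.camera_model(n); print(n,m)
    cv2.imwrite(f"pics/{n}0.png",vision.grab_frame(n))
print(bot.sense(),bot.grasp_offset)
E
```

```text
pics
scene {'camera_matrix': array([[472.736,   0.   , 312.623],
       [  0.   , 472.736, 240.606],
       [  0.   ,   0.   ,   1.   ]]), 'pose': array([[   0.75 ,   -0.36 ,    0.555, 1073.926],
       [   0.661,    0.399,   -0.635, -566.349],
       [   0.007,    0.843,    0.538,  611.581],
       [   0.   ,    0.   ,    0.   ,    1.   ]])}
top {'camera_matrix': array([[506.916,   0.   , 319.33 ],
       [  0.   , 506.916, 243.609],
       [  0.   ,   0.   ,   1.   ]]), 'pose': array([[  -0.013,    0.995,   -0.098,  448.29 ],
       [  -1.   ,   -0.015,   -0.022,  -13.17 ],
       [  -0.023,    0.098,    0.995, 1107.756],
       [   0.   ,    0.   ,    0.   ,    1.   ]])}
wrist {'camera_matrix': array([[371.648,   0.   , 319.234],
       [  0.   , 371.648, 235.691],
       [  0.   ,   0.   ,   1.   ]]), 'pose': array([[   0.303,    0.915,    0.267,  248.732],
       [  -0.953,    0.292,    0.083, -550.252],
       [  -0.002,   -0.28 ,    0.96 ,  372.535],
       [   0.   ,    0.   ,    0.   ,    1.   ]])}
{'time': 0.15, 'joint_positions': array([-1.378,  0.359,  1.511,  0.   ,  1.273, -0.115]), 'joint_vel': array([ 0.001, -0.002, -0.003, -0.   ,  0.001, -0.001]), 'tau': array([ -0.001, -52.803, -27.893,  -0.   ,   0.008,   0.   ]), 'eef_pos': array([ 181.661, -571.258,  230.614]), 'ee_rot': array([[ 0.953,  0.303, -0.   ],
       [ 0.303, -0.953,  0.001],
       [ 0.   , -0.002, -1.   ]]), 'contact_force': array([0.293, 0.213, 0.128]), 'ft_torque': array([0.022, 0.014, 0.009]), 'finger_gap': 85.34640924846735} 18.700000000000003
```

View pics/scene0.png

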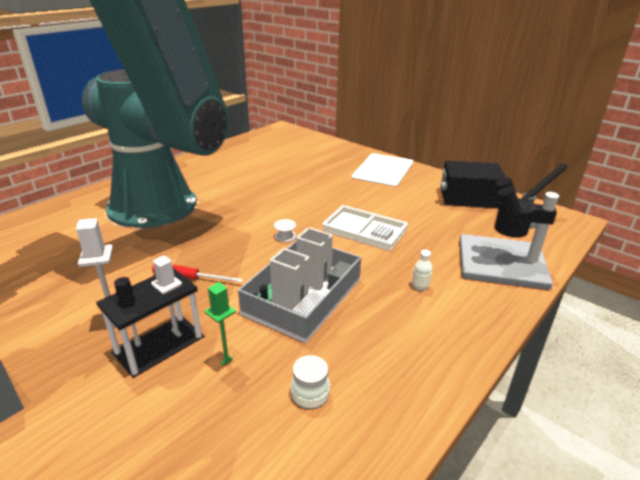

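View pics/top0.png

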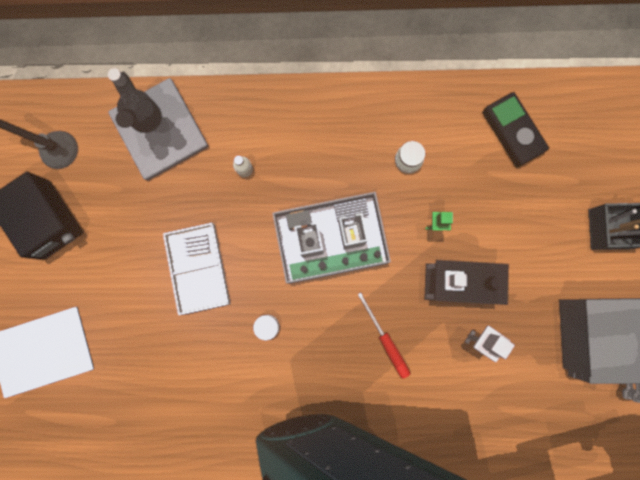

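View pics/wrist0.png

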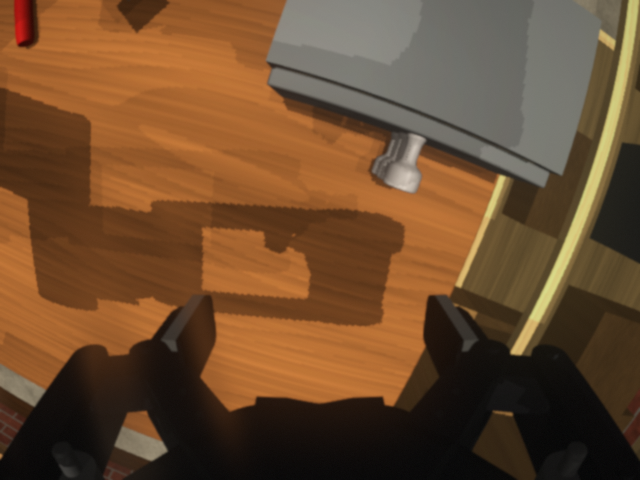

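The keys in the top view are a green one at (442,220), a large white one on a stand at (490,345), and a smaller white one in the rack at (456,281). The rack one fits, being not green and smaller. I'll confirm that in an enlarged crop.

```bash
cat > h.py <<'E'
import numpy as np,cv2
from plant import bot,vision,order
np.set_printoptions(suppress=True,precision=2)
def ray(m,u,v,fish=False):
    K=m['camera_matrix'];P=m['pose']
    x=(u-K[0,2])/K[0,0];y=(v-K[1,2])/K[1,1]
    if fish:
        r=np.hypot(x,y);s=np.tan(r)/r if r>1e-9 else 1
        d=np.array([x*s,-y*s,-1.])
    else: d=np.array([x,-y,-1.])
    return P[:3,3],P[:3,:3]@d
def onz(m,u,v,z,fish=False):
    o,d=ray(m,u,v,fish);return o+d*(z-o[2])/d[2]
def proj(m,p,fish=False):
    P=m['pose'];K=m['camera_matrix'];c=P[:3,:3].T@(np.asarray(p,float)-P[:3,3])
    x,y=c[0]/-c[2],-c[1]/-c[2]
    if fish:
        r=np.hypot(x,y);t=np.arctan(r);x,y=x*t/r,y*t/r
    return np.array([K[0,0]*x+K[0,2],K[1,1]*y+K[1,2]])
E
python3 - <<'E'
from h import *
s=cv2.imread('pics/scene0.png');t=cv2.imread('pics/top0.png')
cv2.imwrite('pics/c1.png',np.hstack([cv2.resize(s[200:350,60:260],(800,600)),])) 
cv2.imwrite('pics/c2.png',cv2.resize(t[190:370,260:520],None,fx=3,fy=3,interpolation=cv2.INTER_CUBIC))
m=vision.camera_model('top')
for n,u,v,z in [('key',456,280,161),('big',495,345,200),('green',445,217,161),('chassis',331,238,60),('wellL',310,241,120),('wellR',352,232,120),('tray',197,270,22),('rackcorner',427,262,116),('',508,265,116),('',507,306,116),('',427,300,116),('jar',411,155,60)]:
    print(n,onz(m,u,v,z))
E
```

```text
key [ 470.24 -245.02  161.  ]
big [ 354.9  -298.95  200.  ]
green [ 588.4  -229.09  161.  ]
chassis [563.08 -14.86  60.  ]
wellL [551.21  26.47 120.  ]
wellR [567.71 -56.09 120.  ]
tray [502.29 274.6   22.  ]
rackcorner [ 507.04 -201.19  116.  ]
 [ 499.01 -357.54  116.  ]
 [ 420.03 -351.77  116.  ]
 [ 433.41 -198.74  116.  ]
jar [ 736.25 -185.81   60.  ]
```

View pics/c1.png

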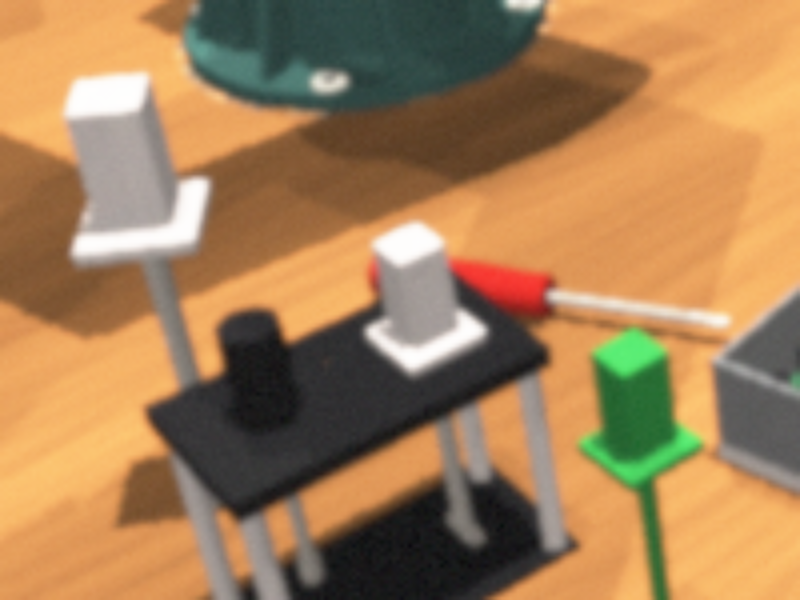

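View pics/c2.png

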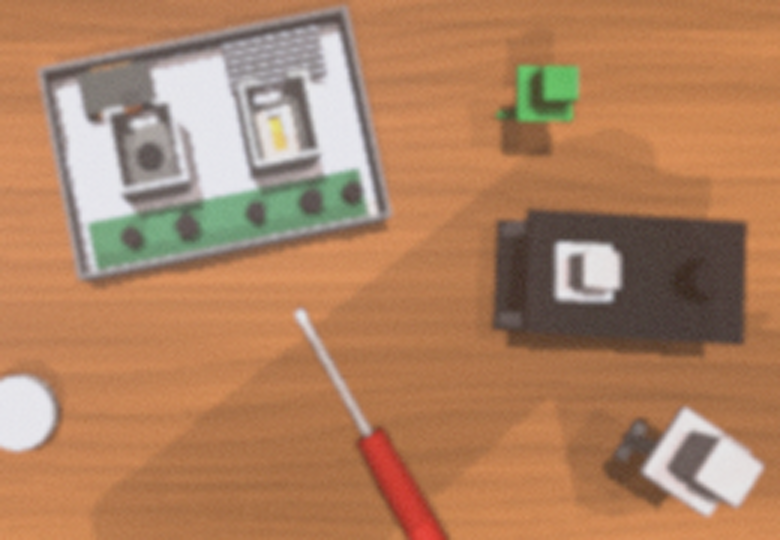

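The rack key at top (456,281) is confirmed: it's white, smaller and hangs in the rack. The tall one stands outside the rack. The slotted module (yellow slot plate) is in the right well near (352,232), and the blank is in the left well. Next I'll triangulate the heights and refine the yaws.

Run:
```python
from h import *
mt=vision.camera_model('top');ms=vision.camera_model('scene')
def tri(a,b):
    o1,d1=ray(mt,*a);o2,d2=ray(ms,*b);A=np.c_[d1,-d2];s=np.linalg.lstsq(A,o2-o1,rcond=None)[0]
    p=o1+d1*s[0];q=o2+d2*s[1];return (p+q)/2,np.linalg.norm(p-q)
print('big',tri((503,347),(87.5,224)));print('key',tri((260+600/3,190+268/3),(60+408/4,200+243/4)))
print('green',tri((260+560/3,190+83/3),(60+630/4,200+352/4)))
t=cv2.imread('pics/top0.png')
# key white collar/grip
g=t.min(2)
mask=(g>150).astype(np.uint8)
for x0,y0,x1,y1,n in [(430,255,480,305,'key'),(460,315,520,370,'big'),(150,215,240,320,'tray')]:
    M=np.zeros_like(mask);M[y0:y1,x0:x1]=mask[y0:y1,x0:x1]
    c=max(cv2.findContours(M,0,2)[0],key=cv2.contourArea);r=cv2.minAreaRect(c);print(n,r)
    if n=='tray':
        for p in cv2.boxPoints(r): print(onz(mt,*p,22))
s=bot.sense();print(s['eef_pos'])
# well rims
hsv=cv2.cvtColor(t,cv2.COLOR_BGR2HSV)
# chassis outer corners from crop
for u,v in [(42,72),(346,8),(390,215),(84,278)]:
    print('ch',onz(mt,260+u/3,190+v/3,60))
```

```text
big (array([ 353.4 , -307.01,  213.78]), np.float64(2.435277185963728))
key (array([ 471.34, -251.07,  165.9 ]), np.float64(0.30126585733871186))
green (array([ 587.83, -231.87,  159.38]), np.float64(1.640368283163138))
key ((455.5, 280.5), (19.0, 21.0), 90.0)
big ((494.1700744628906, 345.3100280761719), (33.64663314819336, 26.24690055847168), 34.69515609741211)
tray ((195.0, 268.5), (84.52605438232422, 52.363006591796875), 78.69007110595703)
[585.53 354.12  22.  ]
[606.28 242.15  22.  ]
[427.   205.11  22.  ]
[406.54 315.19  22.  ]
[ 181.66 -571.26  230.61]
ch [615.43 103.69  60.  ]
ch [ 657.1  -109.03   60.  ]
ch [ 512.11 -135.84   60.  ]
ch [471.66  75.27  60.  ]
```

>>> carry_out(
  rows=[
    [[0,0,-30,0,0],[0,0,-30,0,0],[0,0,-30,-0.15,0],[0,0,-10,-0.15,0],[0,0,0,-0.15,0]],
  ],
)

```text
time: 0.65
eef_pos: [182.0, -572.9, 333.6]
ee_rot: [[0.722, 0.692, 0.001], [0.692, -0.722, -0.004], [-0.002, 0.003, -1.0]]
contact_force: [0.3, 0.1, -0.6]
finger_gap: 85.5
```

>>> carry_out(
  rows=[
    [[0,0,0,-0.15,0],[0,0,0,-0.15,0],[0,0,0,-0.15,0],[0,0,0,-0.15,0],[0,0,0,-0.15,0]],
  ],
)

```text
time: 1.15
eef_pos: [181.7, -571.5, 330.9]
ee_rot: [[0.057, 0.998, -0.0], [0.998, -0.057, 0.001], [0.001, -0.0, -1.0]]
contact_force: [-0.5, -0.2, 0.1]
finger_gap: 85.8
```

>>> carry_out(
  rows=[
    [[34,27,0,0,0],[34,27,0,0,0],[34,27,0,0,0],[34,27,0,0,0],[34,27,0,0,0]],
  ],
)

```text
time: 1.65
eef_pos: [327.9, -409.0, 331.0]
ee_rot: [[0.063, 0.998, -0.0], [0.998, -0.063, 0.001], [0.001, -0.0, -1.0]]
contact_force: [0.7, -0.4, 0.8]
finger_gap: 85.3
```

>>> carry_out(
  rows=[
    [[34,27,0,0,0],[34,27,0,0,0],[34,27,0,0,0],[34,27,0,0,0],[31,26,0,0,0]],
  ],
)

```text
time: 2.15
eef_pos: [472.3, -250.5, 331.2]
ee_rot: [[0.063, 0.998, -0.0], [0.998, -0.063, 0.0], [0.0, -0.0, -1.0]]
contact_force: [0.4, -0.1, -0.0]
finger_gap: 85.6
```

Run:
```python
from h import *
s=bot.sense();print(s['eef_pos'],s['joint_positions']);m=vision.camera_model('wrist')
f=vision.grab_frame('wrist');cv2.imwrite('pics/w1.png',f);np.save('w1.npy',m['pose'])
print(m['pose'])
```

```text
[ 472.28 -250.52  331.16] [-0.62  0.19  1.5   0.    1.45 -0.55]
[[   1.      0.06    0.02  475.84]
 [  -0.06    0.96    0.28 -179.83]
 [   0.     -0.28    0.96  473.17]
 [   0.      0.      0.      1.  ]]
```

View pics/w1.png

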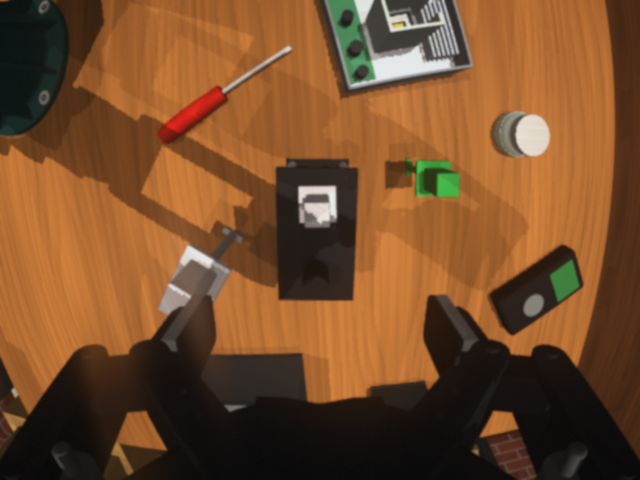

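Run:
```python
from h import *
f=cv2.imread('pics/w1.png');cv2.imwrite('pics/c3.png',cv2.resize(f[150:310,260:380],None,fx=4.5,fy=3.75*1,interpolation=cv2.INTER_CUBIC))
```

```text
(no output)
```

View pics/c3.png

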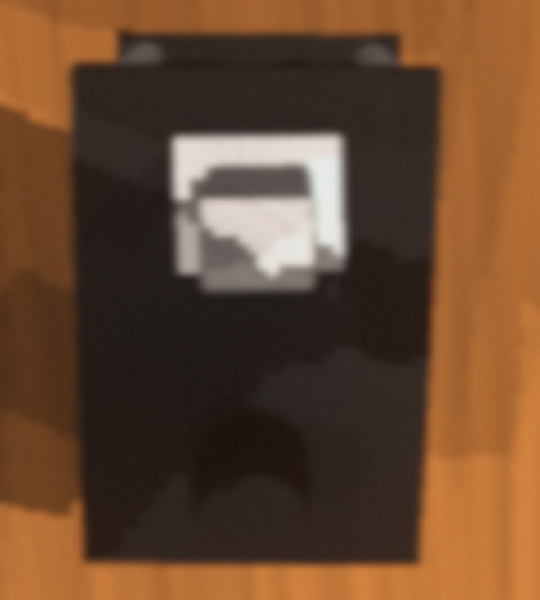

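Run:
```python
from h import *
m=vision.camera_model('wrist');m['pose']=np.load('w1.npy')
c=lambda u,v:(260+u/4.5,150+v/3.75)
P=lambda u,v,z:onz(m,*c(u,v),z,True)
print('grip',P(257,244,167),'collar',P(258.5,203,122))
for a in [(197,198),(314,196),(316,290),(200,291)]:print('g',P(*a,167))
for a in [(172,135),(344,135),(347,270),(178,273)]:print('c',P(*a,122))
r=[P(*a,116) for a in [(75,67),(438,68),(418,560),(86,560)]]
print('rack',r,np.mean(r,0)); 
for i in range(4):
  d=r[(i+1)%4]-r[i];print(np.hypot(*d[:2]),np.degrees(np.arctan2(d[1],d[0])))
```

```text
grip [ 469.67 -250.69  167.  ] collar [ 469.77 -250.33  122.  ]
g [ 459.17 -239.43  167.  ]
g [ 480.97 -240.34  167.  ]
g [ 480.15 -262.1   167.  ]
g [ 458.18 -260.97  167.  ]
c [ 452.59 -231.51  122.  ]
c [ 488.97 -233.79  122.  ]
c [ 487.78 -269.23  122.  ]
c [ 451.17 -267.75  122.  ]
rack [array([ 432.67, -213.19,  116.  ]), array([ 510.29, -218.35,  116.  ]), array([ 500.87, -356.66,  116.  ]), array([ 422.19, -351.83,  116.  ])] [ 466.51 -285.01  116.  ]
77.79235288294859 -3.804185745568147
138.6256222395784 -93.89707027273491
78.82923673909386 176.48933487516368
139.03498744652518 85.67632658651756
```

>>> carry_out(
  rows=[
    [[0,-2.4,40,0,0],[0,0,40,0,0],[0,0,40,0,0],[0,0,20,0,0],[0,0,0,0,0]],
  ],
)

```text
time: 2.7
eef_pos: [466.6, -250.7, 188.0]
ee_rot: [[0.063, 0.998, -0.006], [0.998, -0.063, 0.004], [0.004, -0.006, -1.0]]
contact_force: [0.6, -0.7, 0.4]
finger_gap: 85.4
```

Run:
```python
from h import *
s=bot.sense();print(s['eef_pos']);m=vision.camera_model('wrist')
f=vision.grab_frame('wrist');cv2.imwrite('pics/w2.png',f);np.save('w2.npy',m['pose'])
```

```text
[ 466.56 -250.65  188.  ]
```

View pics/w2.png

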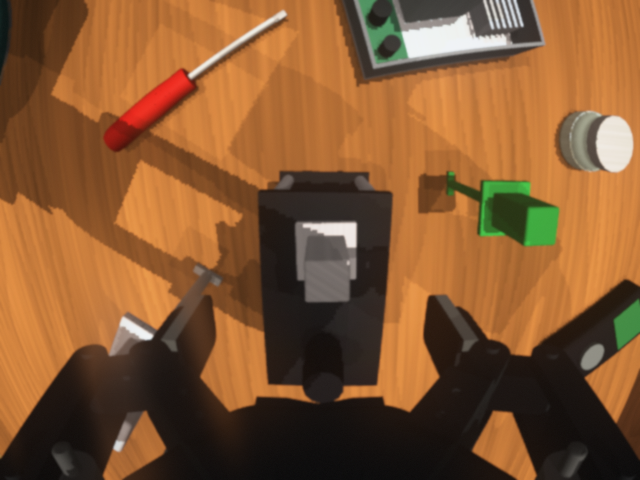

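>>> carry_out(
  rows=[
    [[0,0,0,0,0],[0,0,0,0,0]],
  ],
)

```text
time: 2.95
eef_pos: [470.1, -253.1, 193.0]
ee_rot: [[0.063, 0.998, 0.003], [0.998, -0.063, -0.002], [-0.002, 0.003, -1.0]]
contact_force: [-0.2, 1.0, 1.4]
finger_gap: 85.0
```

Run:
```python
from h import *
f=cv2.imread('pics/w2.png');m=vision.camera_model('wrist');m['pose']=np.load('w2.npy')
for a in [(306,262),(350,262),(349,302),(306,301)]:print('g',onz(m,*a,167,True))
```

```text
g [ 460.09 -239.75  167.  ]
g [ 480.65 -241.01  167.  ]
g [ 479.47 -261.85  167.  ]
g [ 458.57 -259.99  167.  ]
```

>>> carry_out(
  rows=[
    [[0,0,20,0,0],[0,0,20,0,0],[0,0,15,0,0],[0,0,5,0,0],[0,0,0,0,0]],
  ],
)

```text
time: 3.45
eef_pos: [469.3, -252.4, 131.7]
ee_rot: [[0.063, 0.998, 0.0], [0.998, -0.063, -0.0], [-0.0, 0.0, -1.0]]
contact_force: [-0.3, 0.2, -0.1]
finger_gap: 85.4
```

>>> carry_out(
  rows=[
    [[0,0,0,0,0],[0,0,0,0,0]],
  ],
)

```text
time: 3.65
eef_pos: [469.8, -252.8, 132.4]
ee_rot: [[0.063, 0.998, 0.002], [0.998, -0.063, -0.001], [-0.001, 0.002, -1.0]]
contact_force: [0.2, 0.1, -0.2]
finger_gap: 85.3
```

>>> carry_out(
  rows=[
    [[2,0,4,0,0],[0,0,0,0,0.5],[0,0,0,0,0.6],[0,0,0,0,0.8],[0,0,0,0,1]],
  ],
)

```text
time: 4.15
eef_pos: [469.2, -250.3, 127.3]
ee_rot: [[0.063, 0.998, 0.0], [0.998, -0.063, 0.0], [0.0, 0.0, -1.0]]
contact_force: [0.3, -0.7, -0.2]
finger_gap: 27.9
```

>>> carry_out(
  rows=[
    [[0,0,0,0,1],[0,0,0,0,1],[0,0,0,0,1]],
  ],
)

```text
time: 4.45
eef_pos: [469.3, -250.3, 127.4]
ee_rot: [[0.063, 0.998, 0.0], [0.998, -0.063, -0.0], [-0.0, 0.0, -1.0]]
contact_force: [0.5, 0.2, 1.7]
finger_gap: 21.2
```

Run:
```python
from h import *
s=bot.sense();print(s['eef_pos'],s['contact_force'],s['finger_gap'])
f=vision.grab_frame('wrist');cv2.imwrite('pics/w3.png',f)
```

```text
[ 469.33 -250.33  127.43] [0.5  0.18 1.75] 21.218323653397956
```

View pics/w3.png

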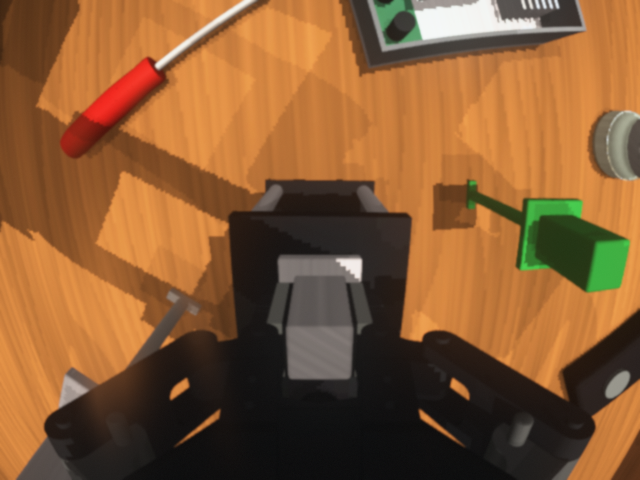

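>>> carry_out(
  rows=[
    [[0,0,-6,0,1],[0,0,-12,0,1],[0,0,-18,0,1],[0,0,-22,0,1],[0,0,-22,0,1]],
  ],
)

```text
time: 5.0
eef_pos: [469.0, -250.1, 208.8]
ee_rot: [[0.063, 0.998, -0.0], [0.998, -0.063, 0.0], [0.0, -0.0, -1.0]]
contact_force: [0.8, 0.2, 0.2]
finger_gap: 21.2
```

>>> carry_out(
  rows=[
    [[0,0,-22,0,1],[0,0,-22,0,1],[0,0,-20,0,1],[0,0,-10,0,1],[0,0,0,0,1]],
  ],
)

```text
time: 5.5
eef_pos: [470.0, -250.8, 283.2]
ee_rot: [[0.063, 0.998, 0.003], [0.998, -0.063, -0.002], [-0.002, 0.003, -1.0]]
contact_force: [-1.0, -0.6, -0.7]
finger_gap: 21.6
```

Run:
```python
from h import *
s=bot.sense();print(s['eef_pos'],s['contact_force'],s['finger_gap'])
f=vision.grab_frame('wrist');cv2.imwrite('pics/w4.png',f)
f=vision.grab_frame('scene');cv2.imwrite('pics/s4.png',f)
```

```text
[ 469.96 -250.8   283.25] [-0.99 -0.63 -0.72] 21.604529091255294
```

View pics/w4.png

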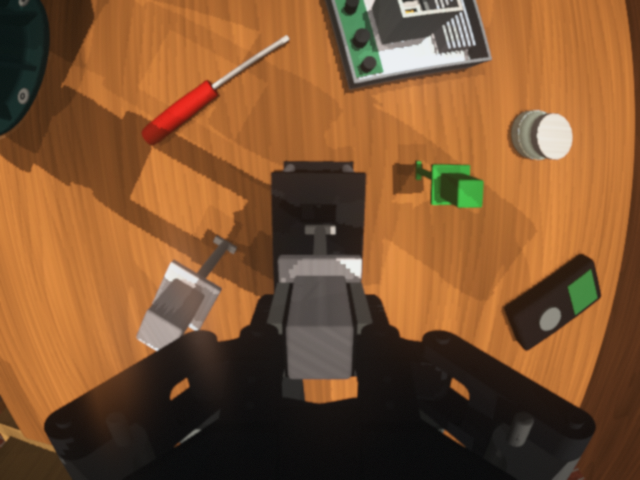

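View pics/s4.png

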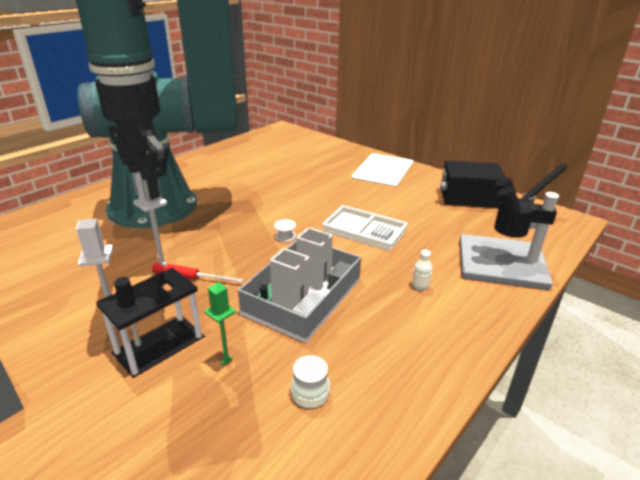

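>>> carry_out(
  rows=[
    [[0,0,0,-0.13,1],[0,0,0,-0.128,1],[20,27,0,0,1],[25,34,0,0,1],[25,34,0,0,1]],
  ],
)

```text
time: 6.1
eef_pos: [548.7, -162.2, 279.8]
ee_rot: [[-0.192, 0.981, -0.002], [0.981, 0.192, 0.001], [0.002, -0.002, -1.0]]
contact_force: [0.9, -0.2, -1.4]
finger_gap: 21.6
```

>>> carry_out(
  rows=[
    [[20,27,0,0,1],[10,13,0,0,1],[0,0,0,0,1],[0,0,0,0,1]],
  ],
)

```text
time: 6.5
eef_pos: [581.3, -126.2, 280.3]
ee_rot: [[-0.194, 0.981, -0.002], [0.981, 0.194, -0.0], [0.0, -0.002, -1.0]]
contact_force: [-0.4, -1.2, -0.8]
finger_gap: 21.3
```

Run:
```python
from h import *
s=bot.sense();print(s['eef_pos'],s['contact_force'],s['finger_gap'])
m=vision.camera_model('wrist');np.save('w5.npy',m['pose']);print(m['pose'])
f=vision.grab_frame('wrist');cv2.imwrite('pics/w5.png',f)
u,v=proj(m,[570,-58,100],True);u,v=int(u),int(v);print(u,v)
c=f[max(v-75,0):v+75,u-100:u+100];cv2.imwrite('pics/c5.png',cv2.resize(c,None,fx=4,fy=4,interpolation=cv2.INTER_CUBIC))
```

```text
[ 581.26 -126.25  280.29] [-0.44 -1.23 -0.8 ] 21.30401818419705
[[  0.98  -0.19  -0.05 566.82]
 [  0.19   0.94   0.27 -56.73]
 [ -0.    -0.28   0.96 422.32]
 [  0.     0.     0.     1.  ]]
323 132
```

View pics/w5.png

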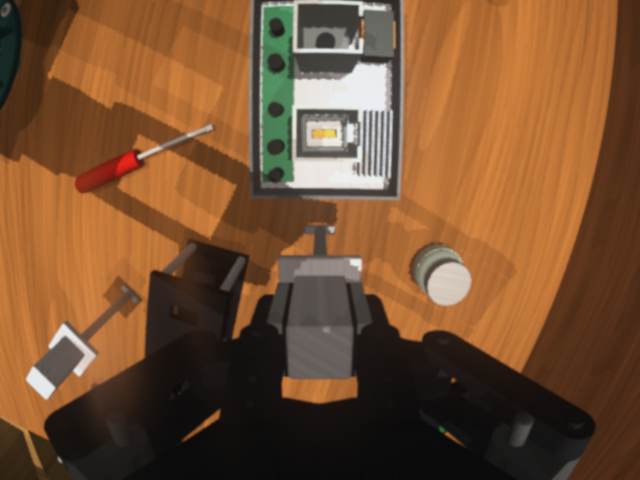

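View pics/c5.png

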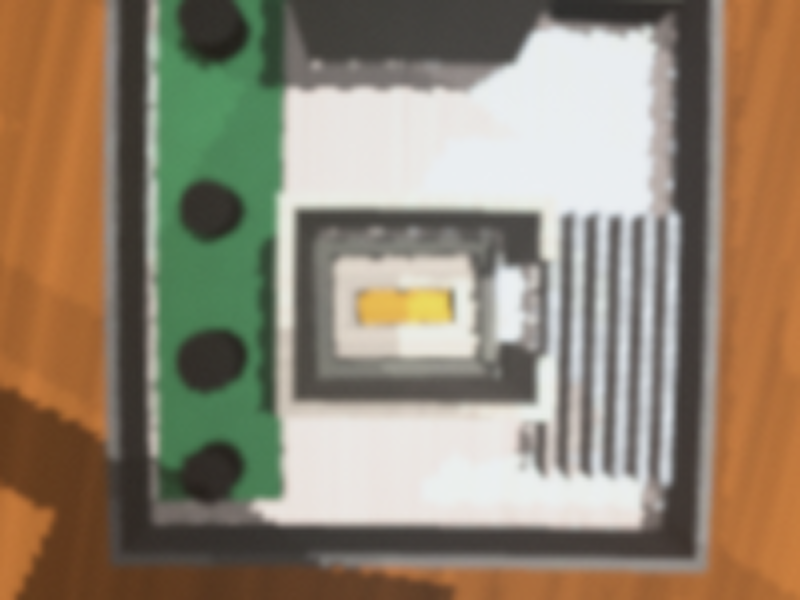

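Run:
```python
from h import *
m=vision.camera_model('wrist');m['pose']=np.load('w5.npy')
f=cv2.imread('pics/w5.png');cv2.imwrite('pics/c6.png',cv2.resize(f[205:285,270:370],None,fx=7,fy=7,interpolation=cv2.INTER_CUBIC))
g=lambda x,y:((x+.5)/4-.5+223,(y+.5)/4-.5+57)
for z in (41,46,52):print('slot',z,onz(m,*g(405,306.5),z,True))
rim=[onz(m,*g(*p),120,True) for p in [(297,212),(540,211),(537,402),(295,402)]]
print('rim in',np.mean(rim,0));print(rim)
mo=[onz(m,*g(*p),58,True) for p in [(318,234),(500,234),(500,375),(318,377)]]
print('mouth',np.mean(mo,0),mo)
pl=[onz(m,*g(*p),46,True) for p in [(333,257),(474,257),(476,358),(335,358)]]
print('plate',np.mean(pl,0),pl)
sl=[onz(m,*g(*p),46,True) for p in [(357,290),(453,290),(453,323),(357,323)]]
for q in (rim,mo,pl,sl):
  print(np.hypot(*(q[1]-q[0])[:2]),np.hypot(*(q[2]-q[1])[:2]),np.arctan2(*(q[1]-q[0])[[1,0]]),np.arctan2(*(q[2]-q[3])[[1,0]]))
```

```text
slot 41 [571.33 -59.    41.  ]
slot 46 [571.27 -58.97  46.  ]
slot 52 [571.2  -58.94  52.  ]
rim in [572.82 -57.92 120.  ]
[array([545.42, -43.76, 120.  ]), array([593.07, -33.85, 120.  ]), array([600.46, -72.18, 120.  ]), array([552.34, -81.88, 120.  ])]
mouth [572.   -58.23  58.  ] [array([547.05, -45.48,  58.  ]), array([590.11, -36.79,  58.  ]), array([597.11, -70.71,  58.  ]), array([553.73, -79.94,  58.  ])]
plate [571.19 -59.17  46.  ] [array([551.2 , -50.13,  46.  ]), array([585.68, -43.21,  46.  ]), array([591.3 , -68.19,  46.  ]), array([556.59, -75.16,  46.  ])]
48.67190104923636 39.03255872657241 0.2049419466804861 0.1989128386592771
43.92048131536372 34.642385711397324 0.1991640566787953 0.2094853289632756
35.1672141782903 25.607879804262158 0.1982740052884353 0.198103272790929
23.98052072039928 8.359233998430653 0.1983382097987714 0.19819713028157102
```

View pics/c6.png

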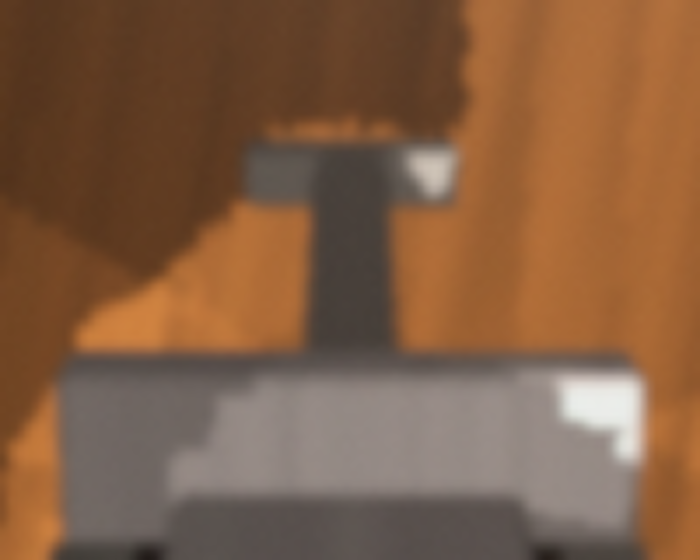

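Run:
```python
from h import *
m=vision.camera_model('wrist');m['pose']=np.load('w5.npy')
R=np.array([[-.194,.981],[.981,.194]])
for y,z in ((145,158.9),(203,164.9),(174,161.9)):
  for x in (245,351.5,458):
    p=onz(m,270+(x+.5)/7-.5,205+(y+.5)/7-.5,z,True)
    d=p[:2]-[581.26,-126.25];print(y,x,p, 'tool',d@R[:,0],d@R[:,1])
# collar front-top corners z=foot+116
for x in (62,640):
    p=onz(m,270+(x+.5)/7-.5,205+(375+.5)/7-.5,158.9+116,True);d=p[:2]-[581.26,-126.25];print('collar',d@R[:,0],d@R[:,1])
```

```text
145 245 [ 569.2  -126.49  158.9 ] tool 2.100273400972373 -11.876560194345707
145 351.5 [ 580.14 -124.32  158.9 ] tool 2.1097812534433555 -0.7253988394244717
145 458 [ 591.07 -122.14  158.9 ] tool 2.1280962066882623 10.425315022978888
203 245 [ 570.28 -130.97  164.9 ] tool -2.502580161245159 -11.68267177983443
203 351.5 [ 581.04 -128.83  164.9 ] tool -2.489540219036022 -0.7174541880359727
203 458 [ 591.79 -126.69  164.9 ] tool -2.474725853264411 10.247325513501817
174 245 [ 569.75 -128.76  161.9 ] tool -0.22759577137667092 -11.7794360385408
174 351.5 [ 580.59 -126.6   161.9 ] tool -0.2163119502459257 -0.7214134204302676
174 458 [ 591.44 -124.44  161.9 ] tool -0.1997563152766604 10.336166514968658
collar 18.08932136136535 -18.17999769357767
collar 18.136368803777046 16.7386265471676
```

>>> carry_out(
  rows=[
    [[20,1,0,0,1],[28,2,0,0,1],[15,1,0,0,1],[5,0,0,0,1],[0,0,0,0,1]],
  ],
)

```text
time: 7.05
eef_pos: [572.7, -58.8, 281.5]
ee_rot: [[-0.194, 0.981, 0.0], [0.981, 0.194, -0.001], [-0.001, 0.0, -1.0]]
contact_force: [0.7, 0.3, -0.0]
finger_gap: 21.4
```

>>> carry_out(
  rows=[
    [[0,0,15,0,1],[0,0,15,0,1],[0,0,10,0,1],[0,0,0,0,1],[0,0,0,0,1]],
  ],
)

```text
time: 7.55
eef_pos: [573.1, -59.1, 241.4]
ee_rot: [[-0.193, 0.981, -0.0], [0.981, 0.193, -0.0], [-0.0, -0.0, -1.0]]
contact_force: [0.4, -1.0, -0.4]
finger_gap: 21.1
```

```bash
cat > look.py <<'E'
import sys
from h import *
n=sys.argv[1]
s=bot.sense();print(s['eef_pos'],s['contact_force'],s['finger_gap'],s['ee_rot'])
m=vision.camera_model('wrist');np.save(n+'.npy',m['pose'])
f=vision.grab_frame('wrist');cv2.imwrite(f'pics/{n}.png',f)
p=s['eef_pos']-np.array([0,0,121.4])
u,v=proj(m,p,True);u,v=int(u),int(v);print('org',u-50,v-40)
cv2.imwrite(f'pics/{n}c.png',cv2.resize(f[v-40:v+40,u-50:u+50],None,fx=7,fy=7,interpolation=cv2.INTER_CUBIC))
E
python3 look.py w7
```

```text
[573.15 -59.07 241.42] [ 0.38 -1.05 -0.39] 21.057891577397086 [[-0.19  0.98 -0.  ]
 [ 0.98  0.19 -0.  ]
 [-0.   -0.   -1.  ]]
org 270 187
```

View pics/w7c.png

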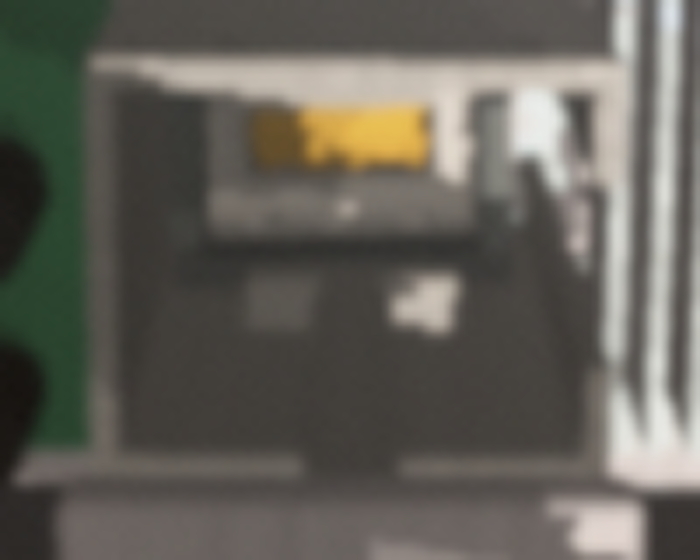

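Run:
```python
from h import *
m=vision.camera_model('wrist');m['pose']=np.load('w7.npy')
R=np.array([[-.193,.981],[.981,.193]])
def P(x,y,z):
    p=onz(m,270+(x+.5)/7-.5,187+(y+.5)/7-.5,z,True);d=p[:2]-[573.15,-59.07];return np.r_[p,d@R]
for x in (245,352.5,460):print('foot',P(x,302,123))
for z in (40,46,52):
  for x,y in ((250,136),(341,137),(432,138),(341,105),(341,170)):print('slot',z,P(x,y,z))
print('plate',P(210,140,46),P(473,140,46))
```

```text
foot [561.96 -61.77 123.    -0.49 -11.5 ]
foot [572.91 -59.62 123.    -0.49  -0.34]
foot [583.87 -57.45 123.    -0.48  10.83]
slot 40 [559.47 -61.87  40.    -0.1  -13.96]
slot 40 [571.53 -59.64  40.    -0.25  -1.7 ]
slot 40 [583.58 -57.39  40.    -0.37  10.56]
slot 40 [570.68 -55.33  40.     4.15  -1.7 ]
slot 40 [572.41 -64.11  40.    -4.8   -1.7 ]
slot 46 [559.45 -60.6   46.     1.14 -13.73]
slot 46 [571.3  -58.42  46.     1.    -1.69]
slot 46 [583.14 -56.21  46.     0.88  10.36]
slot 46 [570.47 -54.18  46.     5.32  -1.69]
slot 46 [572.17 -62.81  46.    -3.48  -1.69]
slot 52 [559.44 -59.34  52.     2.38 -13.5 ]
slot 52 [571.07 -57.19  52.     2.24  -1.67]
slot 52 [582.71 -55.02  52.     2.13  10.16]
slot 52 [570.25 -53.03  52.     6.49  -1.68]
slot 52 [571.92 -61.51  52.    -2.15  -1.67]
plate [554.35 -62.15  46.     0.61 -19.04] [588.53 -55.41  46.     0.62  15.79]
```

>>> carry_out(
  rows=[
    [[0.6,-1.4,10,0,1],[0,0,15,0,1],[0,0,15,0,1],[0,0,12,0,1],[0,0,0,0,1]],
  ],
)

```text
time: 8.1
eef_pos: [570.2, -57.9, 187.5]
ee_rot: [[-0.194, 0.981, -0.003], [0.981, 0.194, 0.001], [0.001, -0.003, -1.0]]
contact_force: [-1.1, 0.8, -1.1]
finger_gap: 21.4
```

>>> carry_out(
  rows=[
    [[0,0,0,0,1]],
  ],
)

```text
time: 8.2
eef_pos: [571.6, -58.2, 189.3]
ee_rot: [[-0.194, 0.981, -0.0], [0.981, 0.194, 0.0], [0.0, -0.0, -1.0]]
contact_force: [0.2, -0.1, -0.9]
finger_gap: 21.1
```

```bash
python3 look.py w8
```

```text
[571.55 -58.16 189.32] [ 0.17 -0.08 -0.88] 21.077373677493185 [[-0.19  0.98 -0.  ]
 [ 0.98  0.19  0.  ]
 [ 0.   -0.   -1.  ]]
org 270 188
```

View pics/w8c.png

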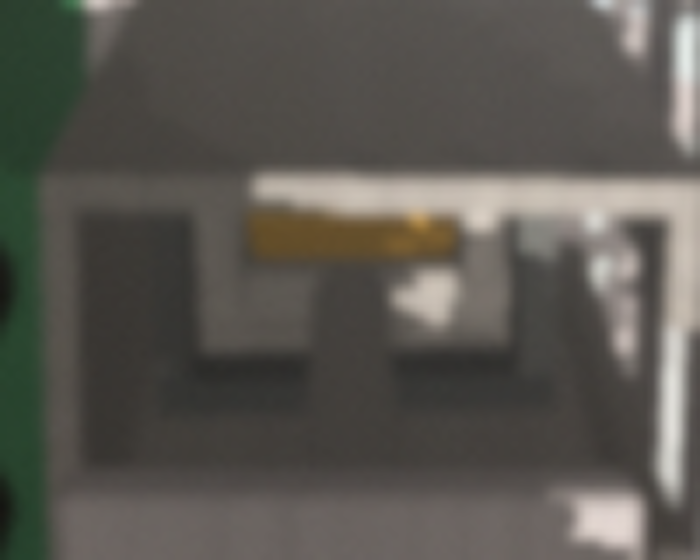

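Run:
```python
from h import *
m=vision.camera_model('wrist');m['pose']=np.load('w8.npy')
R=np.array([[-.194,.981],[.981,.194]])
def P(x,y,z):
    p=onz(m,270+(x+.5)/7-.5,188+(y+.5)/7-.5,z,True);d=p[:2]-[571.55,-58.16];return np.r_[p,d@R]
print('foot',P(352.5,300,71), P(352.5,328,74),P(352.5,272,68))
for z in (41,44,47):
  print(z,P(245,240,z),P(460,240,z),'edge',P(352,263,z))
  print('plate lower edge',P(350,355,z),'sides',P(205,345,z),P(512,345,z))
```

```text
foot [571.37 -59.16  71.    -0.94  -0.37] [571.78 -61.28  74.    -3.11  -0.38] [570.95 -56.99  68.     1.27  -0.37]
41 [559.51 -62.66  41.    -2.08 -12.68] [583.79 -57.85  41.    -2.07  12.07] edge [572.13 -62.95  41.    -4.82  -0.36]
plate lower edge [574.06 -73.86  41.   -15.89  -0.59] sides [557.25 -75.95  41.   -14.68 -17.48] [592.34 -69.01  41.   -14.68  18.29]
44 [559.49 -61.89  44.    -1.32 -12.56] [583.51 -57.14  44.    -1.32  11.94] edge [571.97 -62.19  44.    -4.03  -0.37]
plate lower edge [573.88 -72.98  44.   -14.99  -0.59] sides [557.25 -75.05  44.   -13.79 -17.31] [591.97 -68.18  44.   -13.79  18.09]
47 [559.46 -61.13  47.    -0.56 -12.44] [583.24 -56.42  47.    -0.56  11.8 ] edge [571.81 -61.42  47.    -3.25  -0.37]
plate lower edge [573.7  -72.1   47.   -14.09  -0.59] sides [557.24 -74.15  47.   -12.91 -17.13] [591.6  -67.35  47.   -12.9   17.89]
```

>>> carry_out(
  rows=[
    [[0,0,8,0,1],[0,0,8,0,1],[0,0,2,0,1],[0,0,0,0,1],[0,0,0,0,1]],
  ],
)

```text
time: 8.75
eef_pos: [571.5, -58.2, 171.3]
ee_rot: [[-0.194, 0.981, -0.0], [0.981, 0.194, 0.0], [0.0, -0.0, -1.0]]
contact_force: [0.3, -0.1, -1.0]
finger_gap: 21.4
```

```bash
python3 look.py w9
```

```text
[571.53 -58.17 171.3 ] [ 0.35 -0.09 -1.03] 21.351597205629588 [[-0.19  0.98 -0.  ]
 [ 0.98  0.19  0.  ]
 [ 0.   -0.   -1.  ]]
org 270 188
```

View pics/w9c.png

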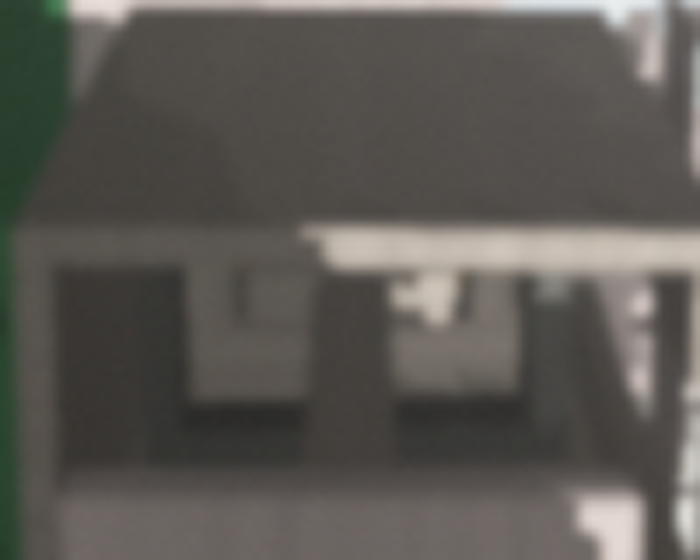

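>>> carry_out(
  rows=[
    [[0,0,1.5,0,1],[0,0,1.5,0,1],[0,0,1,0,1],[0,0,0,0,1]],
  ],
)

```text
time: 9.2
eef_pos: [571.3, -58.1, 167.1]
ee_rot: [[-0.194, 0.981, -0.0], [0.981, 0.194, 0.0], [0.0, -0.0, -1.0]]
contact_force: [0.1, -0.3, 0.0]
finger_gap: 21.1
```

>>> carry_out(
  rows=[
    [[0,0,1,0,1],[0,0,1,0,1],[0,0,0,0,1]],
  ],
)

```text
time: 9.5
eef_pos: [571.4, -58.1, 165.1]
ee_rot: [[-0.194, 0.981, -0.0], [0.981, 0.194, 0.0], [0.0, -0.0, -1.0]]
contact_force: [0.5, 0.6, -0.5]
finger_gap: 21.3
```

>>> carry_out(
  rows=[
    [[0,0,1,0,1],[0,0,1,0,1],[0,0,0,0,1]],
  ],
)

```text
time: 9.8
eef_pos: [571.4, -58.1, 163.1]
ee_rot: [[-0.194, 0.981, -0.0], [0.981, 0.194, 0.0], [0.0, -0.0, -1.0]]
contact_force: [-0.3, 0.2, -0.5]
finger_gap: 21.2
```

>>> carry_out(
  rows=[
    [[0,0,1,0,1],[0,0,1,0,1],[0,0,0,0,1]],
  ],
)

```text
time: 10.1
eef_pos: [571.4, -58.1, 161.1]
ee_rot: [[-0.194, 0.981, -0.0], [0.981, 0.194, 0.0], [0.0, -0.0, -1.0]]
contact_force: [0.5, -0.2, -0.9]
finger_gap: 21.4
```

>>> carry_out(
  rows=[
    [[0,0,1,0,1],[0,0,1,0,1],[0,0,0,0,1]],
  ],
)

```text
time: 10.4
eef_pos: [571.7, -58.2, 159.5]
ee_rot: [[-0.194, 0.981, 0.0], [0.981, 0.194, 0.0], [-0.0, 0.0, -1.0]]
contact_force: [-1.2, -0.3, 2.5]
finger_gap: 21.4
```

```bash
python3 look.py w10
```

```text
[571.65 -58.19 159.51] [-1.19 -0.3   2.49] 21.39011037038389 [[-0.19  0.98  0.  ]
 [ 0.98  0.19  0.  ]
 [-0.    0.   -1.  ]]
org 270 188
```

View pics/w10c.png

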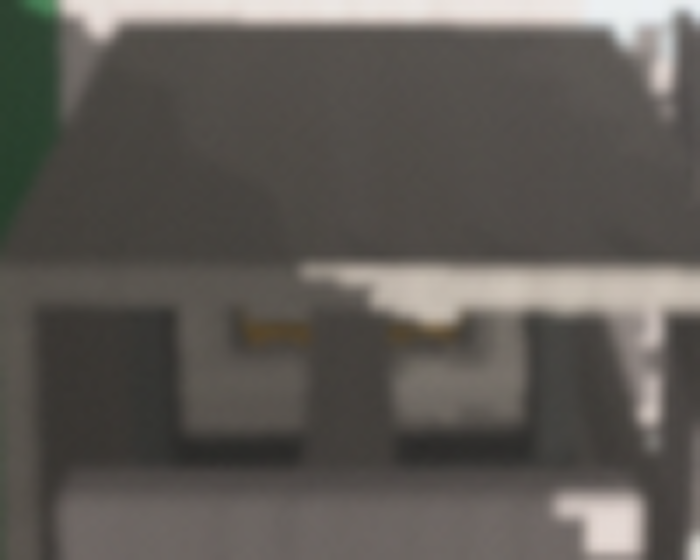

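>>> carry_out(
  rows=[
    [[0,0,0.8,0,1],[0,0,0.7,0,1],[0,0,0,0,1]],
  ],
)

```text
time: 10.75
eef_pos: [571.7, -58.2, 158.0]
ee_rot: [[-0.194, 0.981, 0.0], [0.981, 0.194, -0.0], [-0.0, 0.0, -1.0]]
contact_force: [-0.7, 0.4, 4.6]
finger_gap: 21.4
```

>>> carry_out(
  rows=[
    [[0,0,0.8,0,1],[0,0,0.7,0,1],[0,0,0,0,1]],
  ],
)

```text
time: 11.05
eef_pos: [571.7, -58.2, 156.6]
ee_rot: [[-0.194, 0.981, 0.0], [0.981, 0.194, -0.0], [-0.0, 0.0, -1.0]]
contact_force: [-1.0, -0.2, 6.9]
finger_gap: 21.7
```

>>> carry_out(
  rows=[
    [[0,0,0.7,0,1],[0,0,0.5,0,1],[0,0,0,0,1]],
  ],
)

```text
time: 11.35
eef_pos: [571.7, -58.2, 155.5]
ee_rot: [[-0.194, 0.981, 0.001], [0.981, 0.194, -0.0], [-0.0, 0.001, -1.0]]
contact_force: [-1.0, 0.4, 6.9]
finger_gap: 21.2
```

>>> carry_out(
  rows=[
    [[0,0,0.5,0,1],[0,0,0,0,1]],
  ],
)

```text
time: 11.55
eef_pos: [571.7, -58.2, 155.1]
ee_rot: [[-0.194, 0.981, 0.001], [0.981, 0.194, -0.0], [-0.0, 0.001, -1.0]]
contact_force: [-0.9, -0.0, 7.2]
finger_gap: 21.3
```

>>> carry_out(
  rows=[
    [[0,0,0,0,1]],
  ],
)

```text
time: 11.65
eef_pos: [571.8, -58.2, 155.2]
ee_rot: [[-0.194, 0.981, 0.001], [0.981, 0.194, -0.0], [-0.0, 0.001, -1.0]]
contact_force: [-1.2, -0.4, 7.8]
finger_gap: 21.3
```

>>> carry_out(
  rows=[
    [[0,0,0.5,0,1],[0,0,0,0,1],[0,0,0,0.1,1],[0,0,0,0.1,1]],
  ],
)

```text
time: 12.05
eef_pos: [572.2, -58.3, 154.9]
ee_rot: [[0.009, 1.0, 0.002], [1.0, -0.009, -0.0], [-0.0, 0.002, -1.0]]
contact_force: [-0.1, 0.3, 7.8]
finger_gap: 21.5
```

```bash
python3 -c "
from h import *
s=bot.sense();print(s['ft_torque'],s['contact_force'],s['joint_positions'])"
```

```text
[0.04 0.23 0.01] [-0.06  0.28  7.84] [-0.22  0.4   1.65  0.    1.08 -0.21]
```

>>> carry_out(
  rows=[
    [[0,0,0,0.12,1],[0,0,0,0.12,1],[0,0,0,0.1,1],[0,0,0,0,1]],
  ],
)

```text
time: 12.45
eef_pos: [572.6, -58.4, 155.0]
ee_rot: [[0.341, 0.94, 0.002], [0.94, -0.341, -0.0], [0.0, 0.002, -1.0]]
contact_force: [0.4, -0.2, 8.2]
finger_gap: 21.4
```

```bash
python3 -c "
from h import *
s=bot.sense();print(s['ft_torque'],s['contact_force'],s['joint_positions'])"; python3 look.py w11
```

```text
[ 0.03  0.13 -0.01] [ 0.41 -0.23  8.22] [-0.22  0.4   1.65  0.    1.08  0.13]
[572.59 -58.41 154.99] [ 0.41 -0.23  8.22] 21.44360727828404 [[ 0.34  0.94  0.  ]
 [ 0.94 -0.34 -0.  ]
 [ 0.    0.   -1.  ]]
org 269 187
```

View pics/w11.png

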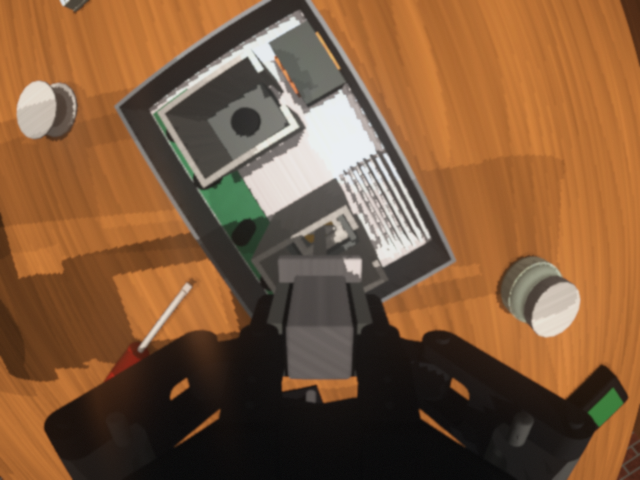

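>>> carry_out(
  rows=[
    [[0,0,0,0.14,1],[0,0,0,0.14,1],[0,0,0,0.14,1],[0,0,0,0.14,1],[0,0,0,0,1]],
  ],
)

```text
time: 13.0
eef_pos: [572.8, -58.5, 155.1]
ee_rot: [[0.789, 0.614, 0.003], [0.614, -0.789, -0.001], [0.002, 0.002, -1.0]]
contact_force: [0.5, -0.6, 7.9]
finger_gap: 21.3
```

>>> carry_out(
  rows=[
    [[0,0,0,0.14,1],[0,0,0,0.14,1],[0,0,0,0.12,1],[0,0,0,0.06,1],[0,0,0,0,1]],
  ],
)

```text
time: 13.5
eef_pos: [572.9, -58.5, 155.1]
ee_rot: [[0.979, 0.203, 0.003], [0.203, -0.979, -0.001], [0.003, 0.001, -1.0]]
contact_force: [0.2, 0.3, 7.4]
finger_gap: 21.6
```

```bash
python3 -c "
from h import *
s=bot.sense();print(s['ft_torque'],s['contact_force'],np.arctan2(s['ee_rot'][1,0],s['ee_rot'][0,0]))"
```

```text
[-0.03 -0.01 -0.06] [0.21 0.26 7.37] 0.2040097252434514
```

>>> carry_out(
  rows=[
    [[0,0,-1,0,1],[0,0,-1,0,1],[0,0,-1,0,1],[0,0,-0.5,0,1],[0,0,0,0,1]],
  ],
)

```text
time: 14.0
eef_pos: [572.6, -58.4, 158.0]
ee_rot: [[0.979, 0.204, 0.002], [0.204, -0.979, -0.0], [0.002, 0.001, -1.0]]
contact_force: [1.5, -0.1, 5.2]
finger_gap: 21.3
```

>>> carry_out(
  rows=[
    [[0,0,-0.8,0,1],[0,0,-0.8,0,1],[0,0,-0.8,0,1],[0,0,0,0,1],[0,0,0,0,1]],
  ],
)

```text
time: 14.5
eef_pos: [571.1, -58.1, 159.3]
ee_rot: [[0.979, 0.204, -0.001], [0.204, -0.979, 0.0], [-0.001, -0.001, -1.0]]
contact_force: [3.5, -0.4, -5.2]
finger_gap: 21.3
```

>>> carry_out(
  rows=[
    [[0,0,0,0,1],[0,0,0,0,1]],
  ],
)

```text
time: 14.7
eef_pos: [571.2, -58.0, 159.6]
ee_rot: [[0.979, 0.204, -0.001], [0.204, -0.979, 0.0], [-0.001, -0.001, -1.0]]
contact_force: [3.7, -0.1, -5.1]
finger_gap: 21.2
```

```bash
python3 -c "
from h import *
s=bot.sense();print(s['ft_torque'],s['contact_force'],s['eef_pos'],s['ee_rot'])"; python3 look.py w12
```

```text
[-0.13 -0.79  0.03] [ 3.74 -0.07 -5.14] [571.15 -57.99 159.63] [[ 0.98  0.2  -0.  ]
 [ 0.2  -0.98  0.  ]
 [-0.   -0.   -1.  ]]
[571.15 -57.99 159.63] [ 3.74 -0.07 -5.14] 21.164109526637517 [[ 0.98  0.2  -0.  ]
 [ 0.2  -0.98  0.  ]
 [-0.   -0.   -1.  ]]
org 269 187
```

View pics/w12.png

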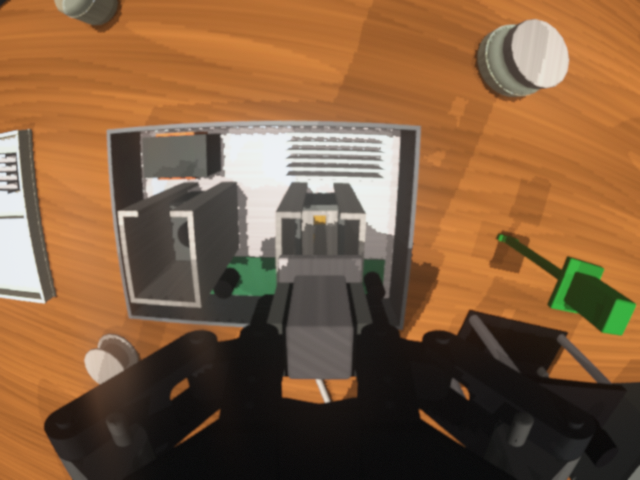

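>>> carry_out(
  rows=[
    [[0.6,0,0,0,1],[0.6,0,0,0,1],[0,0,0,0,1]],
  ],
)

```text
time: 15.05
eef_pos: [571.8, -57.7, 159.8]
ee_rot: [[0.979, 0.204, -0.002], [0.204, -0.979, 0.0], [-0.002, -0.001, -1.0]]
contact_force: [0.5, 0.1, -4.4]
finger_gap: 21.4
```

```bash
python3 -c "
from h import *
s=bot.sense();print(s['ft_torque'],s['contact_force'],s['eef_pos'],s['ee_rot'])"
```

```text
[-0.   -0.07 -0.02] [ 0.55  0.05 -4.37] [571.78 -57.69 159.76] [[ 0.98  0.2  -0.  ]
 [ 0.2  -0.98  0.  ]
 [-0.   -0.   -1.  ]]
```

>>> carry_out(
  rows=[
    [[0,0,-1,0,1],[0,0,-1.5,0,1],[0,0,-1.5,0,1],[0,0,-1,0,1],[0,0,0,0,1]],
  ],
)

```text
time: 15.55
eef_pos: [572.7, -57.9, 165.3]
ee_rot: [[0.979, 0.204, 0.0], [0.204, -0.979, 0.0], [0.0, -0.0, -1.0]]
contact_force: [0.4, 0.2, -3.7]
finger_gap: 21.3
```

>>> carry_out(
  rows=[
    [[0,0,-2,0,1],[0,0,-3,0,1],[0,0,-3,0,1],[0,0,-2,0,1],[0,0,0,0,1]],
  ],
)

```text
time: 16.05
eef_pos: [573.0, -58.0, 175.5]
ee_rot: [[0.979, 0.204, 0.001], [0.204, -0.979, -0.0], [0.001, 0.0, -1.0]]
contact_force: [0.3, 0.2, -3.3]
finger_gap: 21.4
```

>>> carry_out(
  rows=[
    [[0,0,-5,0,1],[0,0,-8,0,1],[0,0,-10,0,1],[0,0,-10,0,1],[0,0,-10,0,1]],
  ],
)

```text
time: 16.55
eef_pos: [572.9, -58.0, 219.3]
ee_rot: [[0.979, 0.204, 0.001], [0.204, -0.979, -0.0], [0.001, 0.0, -1.0]]
contact_force: [1.0, -1.0, -3.0]
finger_gap: 21.2
```

>>> carry_out(
  rows=[
    [[0,0,-10,0,1],[0,0,-10,0,1],[0,0,-10,0,1],[0,0,-10,0,1],[0,0,-10,0,1]],
  ],
)

```text
time: 17.05
eef_pos: [572.6, -57.9, 268.8]
ee_rot: [[0.979, 0.204, -0.0], [0.204, -0.979, 0.0], [-0.0, -0.0, -1.0]]
contact_force: [-0.5, 0.2, -2.7]
finger_gap: 21.0
```

>>> carry_out(
  rows=[
    [[0,0,-10,0,1],[0,0,-8,0,1],[0,0,-6,0,1],[0,0,-3,0,1],[0,0,0,0,1]],
  ],
)

```text
time: 17.55
eef_pos: [572.9, -58.0, 295.4]
ee_rot: [[0.979, 0.204, 0.001], [0.204, -0.979, -0.0], [0.001, 0.0, -1.0]]
contact_force: [-0.9, -0.1, -3.6]
finger_gap: 21.6
```

```bash
python3 look.py w13; python3 -c "
from h import *
cv2.imwrite('pics/s13.png',vision.grab_frame('scene'))"
```

```text
[572.85 -57.99 295.36] [-0.89 -0.07 -3.62] 21.595372380201297 [[ 0.98  0.2   0.  ]
 [ 0.2  -0.98 -0.  ]
 [ 0.    0.   -1.  ]]
org 268 187
```

View pics/w13.png

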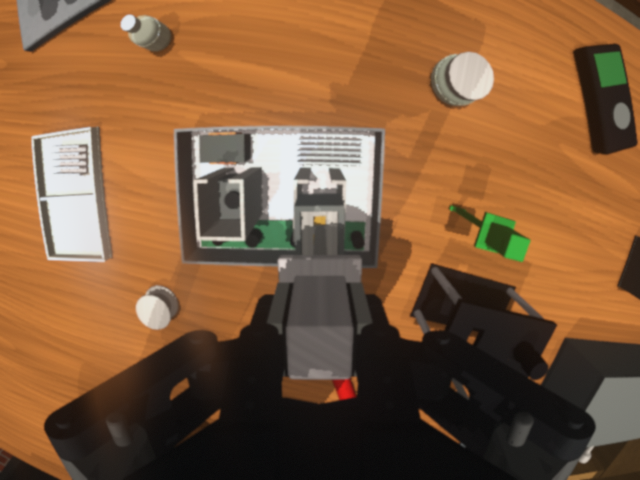

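View pics/s13.png

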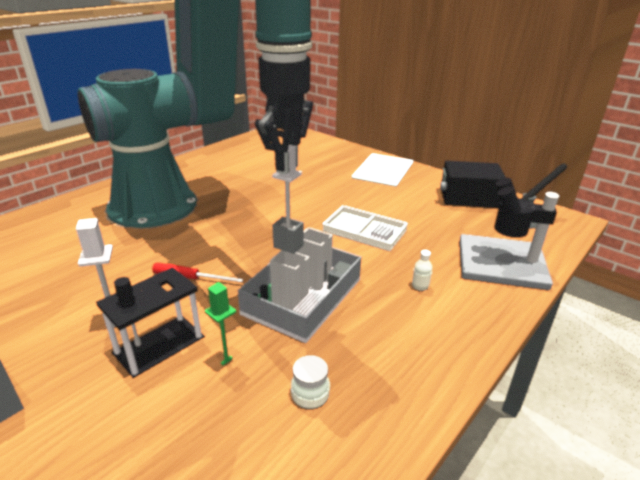

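>>> carry_out(
  rows=[
    [[-1,-8,0,0,1],[-2,-16,0,0,1],[-3,-24,0,0,1],[-3,-24,0,0,1],[-3,-24,0,0,1]],
  ],
)

```text
time: 18.15
eef_pos: [540.1, 35.6, 294.8]
ee_rot: [[0.979, 0.205, -0.001], [0.205, -0.979, 0.001], [-0.001, -0.001, -1.0]]
contact_force: [0.1, -0.2, -4.0]
finger_gap: 21.5
```

>>> carry_out(
  rows=[
    [[-3,-24,0,0,1],[-3,-24,0,0,1],[-3,-24,0,0,1],[-3,-24,0,0,1],[-3,-24,0,0,1]],
  ],
)

```text
time: 18.65
eef_pos: [500.5, 150.0, 294.9]
ee_rot: [[0.979, 0.205, -0.001], [0.205, -0.979, 0.001], [-0.001, -0.001, -1.0]]
contact_force: [0.2, -0.5, -3.8]
finger_gap: 21.8
```

>>> carry_out(
  rows=[
    [[-3,-24,0,0,1],[-3,-24,0,0,1],[-3,-24,0,0,1],[-2,-16,0,0,1],[0,-8,0,0,1]],
  ],
)

```text
time: 19.15
eef_pos: [469.8, 241.8, 294.9]
ee_rot: [[0.978, 0.206, -0.001], [0.206, -0.978, 0.001], [-0.001, -0.001, -1.0]]
contact_force: [1.0, 0.6, -4.0]
finger_gap: 21.3
```

>>> carry_out(
  rows=[
    [[0,-10,10,0,1],[0,-10,20,0,1],[0,-8,20,0,1],[0,-2,10,0,1],[0,0,0,0,1]],
  ],
)

```text
time: 19.65
eef_pos: [464.2, 268.5, 233.0]
ee_rot: [[0.979, 0.205, -0.004], [0.205, -0.979, -0.002], [-0.004, 0.001, -1.0]]
contact_force: [-0.2, -0.5, -4.1]
finger_gap: 21.2
```

```bash
python3 look.py w14; python3 -c "
from h import *
cv2.imwrite('pics/t14.png',vision.grab_frame('top'))"
```

```text
[464.18 268.55 233.04] [-0.24 -0.51 -4.13] 21.164244278215428 [[ 0.98  0.2  -0.  ]
 [ 0.2  -0.98 -0.  ]
 [-0.    0.   -1.  ]]
org 268 186
```

View pics/w14.png

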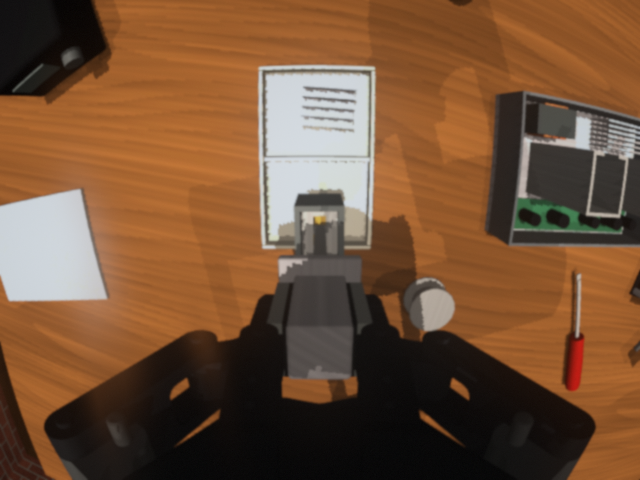

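View pics/t14.png

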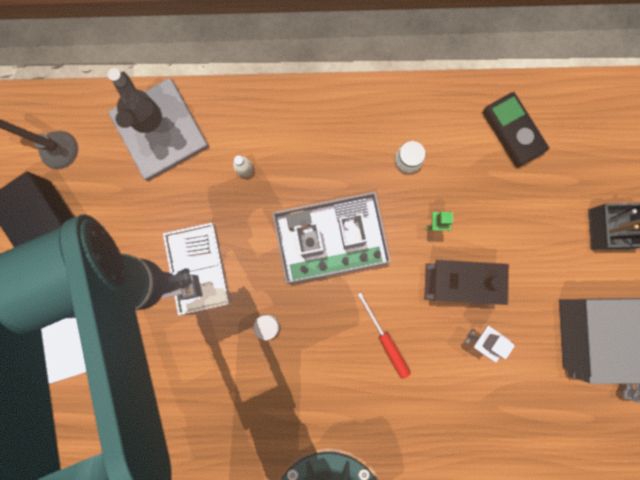

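Run:
```python
from h import *
m=vision.camera_model('wrist');m['pose']=np.load('w14.npy')
q=[onz(m,*p,22,True) for p in [(264,160),(373,158),(369,248),(262,248)]];print(q,np.mean(q,0))
```

```text
[array([494.18, 328.22,  22.  ]), array([517.3 , 227.03,  22.  ]), array([428.96, 209.65,  22.  ]), array([406.87, 315.13,  22.  ])] [461.83 270.01  22.  ]
```

>>> carry_out(
  rows=[
    [[-2,-2,12,0,1],[0,0,18,0,1],[0,0,18,0,1],[0,0,12,0,1],[0,0,6,0,1]],
  ],
)

```text
time: 20.25
eef_pos: [462.8, 270.3, 168.0]
ee_rot: [[0.979, 0.204, -0.001], [0.204, -0.979, -0.0], [-0.001, 0.0, -1.0]]
contact_force: [0.1, 0.1, -3.4]
finger_gap: 21.3
```

>>> carry_out(
  rows=[
    [[0,0,2,0,1],[0,0,2,0,1],[0,0,1,0,1],[0,0,0,0,1],[0,0,0,0,1]],
  ],
)

```text
time: 20.75
eef_pos: [463.5, 270.8, 164.4]
ee_rot: [[0.979, 0.204, 0.001], [0.204, -0.979, 0.0], [0.001, -0.0, -1.0]]
contact_force: [0.1, -0.3, -3.5]
finger_gap: 21.5
```

>>> carry_out(
  rows=[
    [[0,0,2,0,1],[0,0,2,0,1],[0,0,2,0,1],[0,0,1.5,0,1],[0,0,0,0,1]],
  ],
)

```text
time: 21.25
eef_pos: [463.0, 270.5, 156.2]
ee_rot: [[0.979, 0.204, -0.001], [0.204, -0.979, -0.0], [-0.001, 0.0, -1.0]]
contact_force: [0.4, -0.7, -4.5]
finger_gap: 21.3
```

>>> carry_out(
  rows=[
    [[0,0,0.7,0,1],[0,0,0.7,0,1],[0,0,0.6,0,1],[0,0,0,0,1]],
  ],
)

```text
time: 21.65
eef_pos: [463.2, 270.6, 154.5]
ee_rot: [[0.979, 0.204, -0.0], [0.204, -0.979, 0.0], [-0.0, -0.0, -1.0]]
contact_force: [-0.1, -0.4, -3.6]
finger_gap: 21.1
```

>>> carry_out(
  rows=[
    [[0,0,0.5,0,1],[0,0,0.5,0,1],[0,0,0,0,1]],
  ],
)

```text
time: 21.95
eef_pos: [463.2, 270.6, 153.5]
ee_rot: [[0.979, 0.204, -0.0], [0.204, -0.979, 0.0], [-0.0, -0.0, -1.0]]
contact_force: [-0.2, 0.9, -3.3]
finger_gap: 21.4
```

>>> carry_out(
  rows=[
    [[0,0,0.5,0,1],[0,0,0,0,1],[0,0,0,0,1]],
  ],
)

```text
time: 22.25
eef_pos: [463.3, 270.7, 153.1]
ee_rot: [[0.979, 0.204, 0.0], [0.204, -0.979, 0.0], [0.0, -0.0, -1.0]]
contact_force: [0.2, 0.2, -3.3]
finger_gap: 21.1
```

>>> carry_out(
  rows=[
    [[0,0,0.5,0,1],[0,0,0,0,1],[0,0,0,0,1]],
  ],
)

```text
time: 22.55
eef_pos: [463.4, 270.7, 153.0]
ee_rot: [[0.979, 0.204, 0.001], [0.204, -0.979, 0.0], [0.001, -0.0, -1.0]]
contact_force: [-1.4, -1.0, 2.7]
finger_gap: 21.6
```

>>> carry_out(
  rows=[
    [[0,0,-0.2,0,1],[0,0,0,0,1],[0,0,0,0,1]],
  ],
)

```text
time: 22.85
eef_pos: [463.4, 270.7, 153.0]
ee_rot: [[0.979, 0.204, 0.0], [0.204, -0.979, 0.0], [0.0, -0.0, -1.0]]
contact_force: [-1.0, -0.4, 2.3]
finger_gap: 21.4
```

```bash
python3 -c "
from h import *
s=bot.sense();print(s['ft_torque'],s['contact_force'],s['eef_pos'])"; python3 look.py w15
```

```text
[-0.15  0.15 -0.  ] [-1.01 -0.45  2.28] [463.38 270.72 152.95]
[463.38 270.72 152.95] [-1.01 -0.45  2.28] 21.440213244874712 [[ 0.98  0.2   0.  ]
 [ 0.2  -0.98  0.  ]
 [ 0.   -0.   -1.  ]]
org 268 187
```

View pics/w15.png

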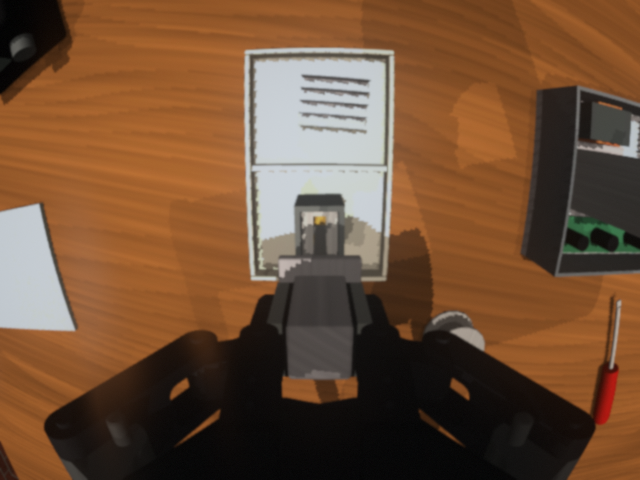

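>>> carry_out(
  rows=[
    [[0,0,-0.2,0,1],[0,0,0,0,0.72],[0,0,0,0,0.6],[0,0,0,0,0.45],[0,0,0,0,0.3]],
  ],
)

```text
time: 23.4
eef_pos: [463.2, 270.7, 152.8]
ee_rot: [[0.979, 0.204, -0.0], [0.204, -0.979, 0.0], [-0.0, -0.0, -1.0]]
contact_force: [-0.4, 1.0, -0.5]
finger_gap: 59.3
```

>>> carry_out(
  rows=[
    [[0,0,0,0,0.15],[0,0,0,0,0],[0,0,0,0,0],[0,0,0,0,0],[0,0,0,0,0]],
  ],
)

```text
time: 23.9
eef_pos: [463.2, 270.6, 152.9]
ee_rot: [[0.979, 0.204, -0.0], [0.204, -0.979, 0.0], [-0.0, -0.0, -1.0]]
contact_force: [-1.0, 0.9, 0.5]
finger_gap: 85.3
```

```bash
python3 look.py w16
```

```text
[463.22 270.65 152.94] [-0.97  0.93  0.49] 85.32699027037049 [[ 0.98  0.2  -0.  ]
 [ 0.2  -0.98  0.  ]
 [-0.   -0.   -1.  ]]
org 269 187
```

View pics/w16.png

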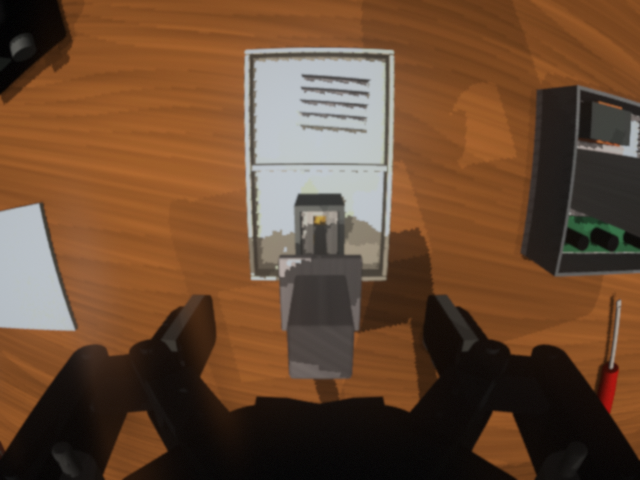

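>>> carry_out(
  rows=[
    [[0,0,-10,0,0],[0,0,-25,0,0],[0,0,-35,0,0],[0,0,-35,0,0],[0,0,-25,0,0]],
  ],
)

```text
time: 24.45
eef_pos: [463.9, 270.9, 286.2]
ee_rot: [[0.979, 0.204, 0.003], [0.204, -0.979, 0.001], [0.003, -0.001, -1.0]]
contact_force: [0.3, 0.8, -0.7]
finger_gap: 85.4
```

>>> carry_out(
  rows=[
    [[0,0,0,0,0],[0,0,0,0,0],[0,0,0,0,0],[0,0,0,0,0],[0,0,0,0,0]],
  ],
)

```text
time: 24.95
eef_pos: [462.6, 270.4, 281.9]
ee_rot: [[0.979, 0.204, -0.002], [0.204, -0.979, -0.001], [-0.002, 0.0, -1.0]]
contact_force: [0.4, 0.6, -0.2]
finger_gap: 85.0
```

```bash
python3 look.py w17;  python3 -c "
from h import *
f=vision.grab_frame('scene');cv2.imwrite('pics/s17.png',f);cv2.imwrite('pics/s17c.png',cv2.resize(f[110:290,230:450],None,fx=3.3,fy=3.3))"
```

```text
[462.64 270.38 281.88] [ 0.37  0.58 -0.2 ] 85.02499686339361 [[ 0.98  0.2  -0.  ]
 [ 0.2  -0.98 -0.  ]
 [-0.    0.   -1.  ]]
org 268 186
```

View pics/w17.png

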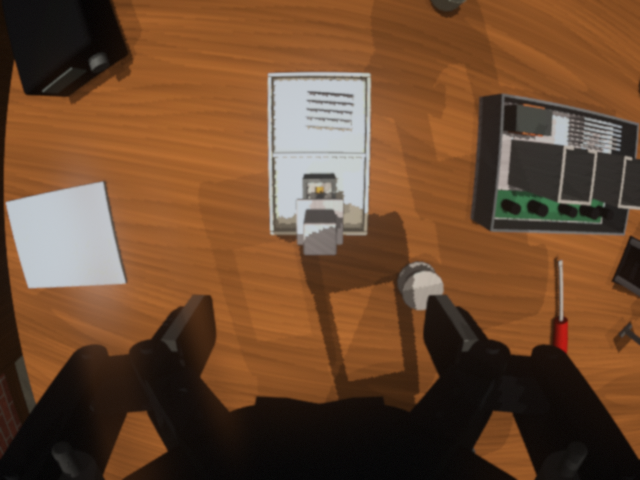

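View pics/s17c.png

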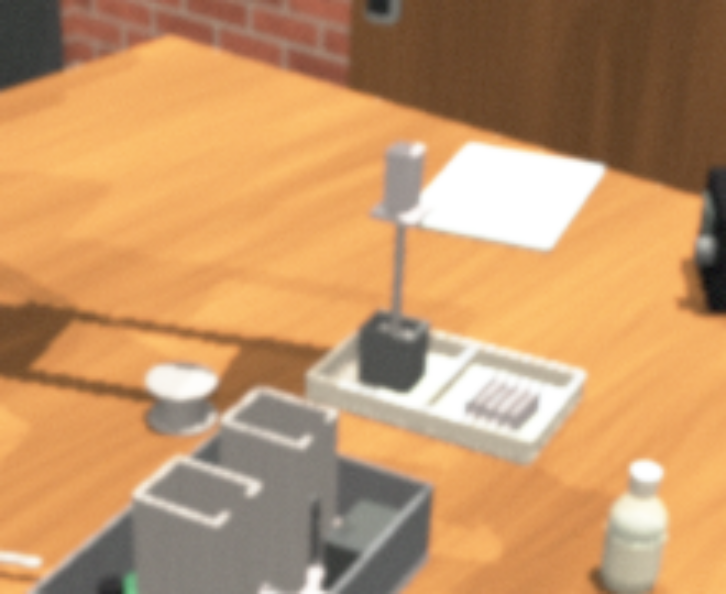

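The module stands upright in the empty pocket, with the key upright and locked in it at wrist (320,210). The robot is clear and the neighbouring things are undisturbed.

```bash
python3 -c "
from h import *
print(order.hand_in())"
```

```text
the job is handed in; nothing more can be done
None
```

The module is standing upright in the tray's empty pocket with the key locked in it. The job was handed in at about 25 s of the 69 s allowed; handing in reports no verdict.

**What I did:**
- I took the small white key from the rack and left the green one and the taller white one alone.
- I put the T through the slot and felt the spring at a slope of about 1.4 N/mm. I pressed to about 8 N and gave it a quarter turn with almost no torque.
- I lifted the module straight out, set it down with a peak of about 3 N, opened the gripper and backed off.

**Last checks:** the wrist and scene pictures show the key and module upright in the empty pocket, with the gripper about 60 mm above the key's top. The neighbouring things I could see had not moved. The contact force was back to noise level.

**Disagreements:**
- **Plate depth:** from the apparent slot size I put the plate 14–17 mm below the mouth. The felt spring contact put it at about 11 mm, and I used that.
- **Sideways force:** at the start of the lift about 3.7 N built up sideways, with about 5 N upward. I relieved it with a 1.2 mm shift before lifting further.

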